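# Index a funnel-ring bracket on a retort stand

## Task

Pick up the funnel-ring bracket by its orange fin and lower it squarely over the retort stand's rod, gently and without dropping or forcing it, ring side toward the robot. Then press it only lightly on the sprung seat and swing it about the rod until the red pin drops into its small hole, let it down flat on the seat, fully home, and let go. Leave the bottle, jar and beaker alone.

Things in the scene. Friction and masses are not known exactly. Their poses are not given: they have to be found in the camera images.
- fin (a point): Bracket's grip point: centre of its orange upright fin, 50 mm long (bracket x), 14 mm thick (y), 42 mm tall. Bracket axes: z up, +x from fin to rod hole. The point is 34 mm above the bracket's flat underside, 24 mm above the bar under the fin, 18 mm below the fin's top. The bracket weighs 0.24 to 0.38 kg, its balance point 36 mm from the fin toward the rod hole; it starts flat on the bench.
- bore (a point): Mouth of the bracket's rod hole at its underside, on the hole's axis, 80 mm from the fin along bracket +x. The hole is 14 mm in diameter and 40 mm deep in all, through an aluminium flange 100 x 100 x 10 mm and a blue boss 36 x 36 mm on top of it.
- pin_hole (a point): Mouth, at the underside, of the small through hole in the bracket's flange, 12 mm in diameter, between rod hole and fin: 36 mm from the rod hole, 44 mm from the fin. On the far side of the fin, 100 mm from it along bracket -x, is the steel funnel ring, 80 mm across outside.
- stand: The fixed retort stand: white stone base 200 x 140 x 18 mm and a vertical steel rod 12 mm in diameter. Origin on the rod's axis at bench level; z up. The rod's top is 230 mm above the origin, its last 8 mm tapered to 6 mm. Its -x points roughly to the robot.
- collar: The stop collar clamped on the rod at a height that differs each time: blue ring 40 mm across with a thumbscrew pointing away from the robot. Origin on the rod's axis at its underside; axes as the stand's. It carries the sprung seat.
- seat (a point): Top centre of the sprung seat, on the rod's axis: an aluminium disc 96 mm across, 50 mm above the collar's origin when free. It starts down at about 3 N, then 0.7 N more per mm, and bottoms 12 mm down. A red locating pin, 8 mm in diameter, 8 mm tall, tip tapered, stands on it 36 mm from the rod's axis, on the robot's side.
- rod_top (a point): Centre of the rod's top end. About the red pin on the seat: its direction from the rod is not measured; it lies anywhere within 0.35 rad (20 degrees) either side of the stand's -x and does not turn. The bracket rides on the pin's top until its small hole is over the pin; then it can go 8 mm further down, flat onto the seat.
- oil_bottle: Bystander: green bottle 54 mm across, 130 mm tall; origin at its underside.
- reagent_jar: Bystander: amber jar 60 mm across, 85 mm tall; origin at its underside.
- beaker: Bystander: glass beaker 70 mm across, 90 mm tall; origin at its underside.
Things that resemble listed ones, but are neither listed nor needed, are in the scene too. Of the things that look like the stand, the larger one is meant.

How it is judged (in metres and radians):
On the way, in this order (a step that is already met when the one before it is completed fails the run):
1. the bracket is threaded on the rod, upright, its underside at least 25 mm below the rod's top (z of bore in the frame of stand below 0.205 m and horizontal distance between bore and stand below 0.005 m and angle between bore's own z axis and vertical below 0.12 rad), for 0.1 s.
2. the pin is in its hole and the bracket flat on the seat (z of bore in the frame of seat below 0.0025 m and horizontal distance between bore and stand below 0.004 m and angle between bore's own z axis and vertical below 0.06 rad), for 0.2 s.
At the end, for the whole second after the job is handed in: The bracket is on the rod (hole within 4 mm of the rod's axis), level within 0.06 rad, its underside within 2.5 mm of the sprung seat's top with the pin in the small hole, at rest and released (all of step 2 and z of bore in the frame of seat above -0.0025 m and linear speed of bracket below 0.02 m/s); the robot touches nothing.
It fails at once if the bracket is pressed against the rod or stand with more than 25 N (it binds) (contact force between bracket and stand above 25 N).
It fails at once if the bracket is pressed on the sprung seat, pin or collar with more than 25 N (contact force between bracket and collar above 25 N).
It fails at once if the bracket drops: it moves faster than 0.3 m/s while on the rod (z of bore in the frame of stand below 0.225 m and horizontal distance between bore and stand below 0.006 m and linear speed of bracket above 0.3 m/s).
It fails at once if a bystander is moved more than 20 mm (distance of any of oil_bottle, reagent_jar, beaker from where it was at the start of the episode above 0.02 m).
It also fails if it takes over 70 s, if anything falls off the work surface, if the arm or the gripper's body presses on something with over 40 N, if the wrist force passes 120 N, or if a joint passes its speed limit or range.

## Robot

A 6-joint arm with a two-finger parallel gripper is mounted at the origin on the work surface. World frame = base frame: x ahead of the robot, y to its left, z up, the work surface at z = 0. Lengths are in mm, angles in rad, forces in N, time in s.
With the tool pointing down it reaches from about 275 to 825 mm from the base axis. Payload 5.2 kg.
Tool frame: the origin (TCP) lies on the mounting face of the last link; the fingertips stand 186 mm ahead of it and the grasp point (between the pads) lies 167 mm ahead of it (robot.tcp_to_grasp is the distance from the TCP to the grasp point, in mm); z points along the fingers, y is the line along which they close (so a half turn about z gives the same grasp; the last joint's range is limited). The gripper opens to 93 mm and grips with 3 to 60 N. Pads are 15 mm wide; open, the fingers measure 128 mm over their backs; the gripper's body (75 mm by 188 mm) begins 65 mm behind the grasp point.
Start: joints at [-1.547, 0.259, 1.535, -0, 1.348, -0.203], TCP at [123.694, -535.916, 404.753] pointing down, gripper open.
Joint ranges: [-3.14, 3.14], [-0.91, 2.08], [0.19, 2.58], [-1.22, 4.36], [0.22, 2.71], [-3.12, 3.12]. Speed limits (rad/s): [2.57, 2.57, 3.14, 3.14, 3.14, 3.14].

## Interface

Orientations are given as a unit quaternion [w, x, y, z].
In Python, from bench import robot, planner, viewer gives the robot as it stands. Calls block until the motion is done:
- robot.move_to(position, orientation): joint-space move of the TCP to a pose.
- robot.move_linear(position, rot=None, feed=150): straight line of the TCP; rot=None keeps the orientation; feed is the mean speed in mm/s.
- robot.move_j(angles): joint-space move.
- robot.gripper_to(opening, grasp_force=None): opening from 0.0 (shut) to 1.0 (fully open); grasp_force is the grip in N (None keeps the last); returns when the fingers have stopped.
- robot.dwell(seconds).
- planner.ik(position, orientation): joint angles nearest the present ones, or None.
- viewer.snapshot(name): name is "side" or "top" or "wrist"; returns (picture, depth): 384x512x3 uint8, blue, green, red; 384x512 float32, mm along the optical axis (not along the pixel's ray), 0 where there is no reading.
- viewer.camera_params(name): a dict with "fx", "fy", "cx", "cy" (pixels), "distortion" ([k1, k2, p1, p2, k3] as OpenCV has them; the pictures are not rectified), "R" (3x3) and "t" (3): a world point X has camera coordinates R X + t. Camera axes: x right, y down, z forward; pixel columns grow to the right and rows downward; lengths in mm; the calibration is good to about 2 mm. A picture is of the moment at which its call begins: read the wrist's pose just before it. camera_params takes no time and is no camera call; for the wrist camera it gives the pose at the moment of the call.
A pose or a line that the arm cannot do raises robot.PlanningError and nothing moves.
- robot.job_done(): hands the job in; it is judged then, once.
Readings, each from a call of its own:
- robot.get_clock(): time.
- robot.get_qpos(): joint angles.
- robot.get_dq(): joint speeds.
- robot.get_tau(): joint torques, N m.
- robot.get_ee_pos(): TCP position.
- robot.get_eef_rot(): TCP orientation.
- robot.get_wrist_force(): force on the tool from outside, world axes, zero at the start.
- robot.get_ft_torque(): the same for the moment, N m.
- robot.get_gripper_width(): opening from 0.0 (shut) to 1.0 (fully open).
- robot.get_grasp_force(): force on a finger pad.
Only numpy, scipy, OpenCV 4.12 (cv2) and the standard library are available. Lean on these libraries where they do the work, as an engineer would, in place of code of your own. Each camera call takes 0.05 s, during which the arm holds its last target. There are 200 camera calls.

## Working session

There is one attempt and no reset: what is moved stays moved. The work goes in short steps, each a Python script; the robot and the scene stay as the last script left them, time stands still between calls to the robot, and variables do not carry over. Pictures are saved under pics/ and viewed, at most 10 in all, crops included, and the job is handed in when it is done.

```bash
ls; mkdir -p pics
python3 - <<'E'
from bench import robot, planner, viewer
import cv2,numpy as np
ims=[]
for n in ("side","top"):
    p,d=viewer.snapshot(n); np.savez(f"pics/{n}0.npz",p=p,d=d); cv2.imwrite(f"pics/{n}0.png",p); 
    c=viewer.camera_params(n); print(n,c)
print(robot.get_eef_rot(),robot.get_clock())
E
```

```text
pics
side {'fx': 471.1004044152034, 'fy': 471.1004044152034, 'cx': 261.1871125440028, 'cy': 187.43580737434849, 'distortion': array([-0.12598922,  0.        ,  0.        ,  0.        ,  0.        ]), 'R': array([[ 0.99059133, -0.13660302,  0.00827269],
       [-0.0948506 , -0.7288812 , -0.67803803],
       [ 0.09865185,  0.67087392, -0.73498027]]), 't': array([-625.00183367,  109.10884919, 1345.86055419])}
top {'fx': 436.9243894186116, 'fy': 436.9243894186116, 'cx': 248.91652665371072, 'cy': 191.387703600639, 'distortion': array([-0.13596833,  0.        ,  0.        ,  0.        ,  0.        ]), 'R': array([[-0.00756779, -0.99996944,  0.00195919],
       [-0.99249588,  0.00727208, -0.12206161],
       [ 0.12204363, -0.00286823, -0.99252059]]), 't': array([ -46.65818748,  627.3386719 , 1285.0556153 ])}
[-8.10582946e-04  9.93577888e-01  1.13147337e-01  6.16717179e-05] 0.1
```

View pics/side0.png

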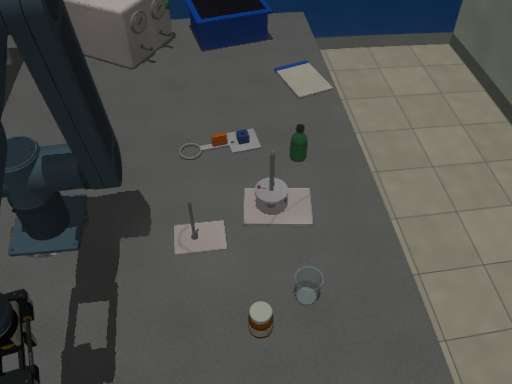

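View pics/top0.png

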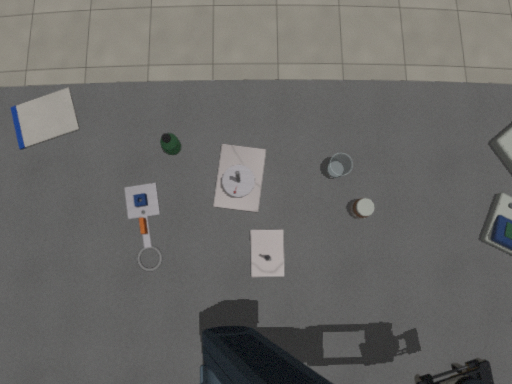

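The two stand candidates in the top view are base (240,178), which is larger with the rod, silver seat and red pin, and base (267,253), which is smaller. The larger one fits the description; in the side view it is at (278,205). The bracket in the top view has its fin at (143,226), boss at (141,200) and ring at (149,258). Next I'll measure these and confirm with a crop.

```bash
cat > h.py <<'E'
from bench import robot, planner, viewer
import cv2,numpy as np
def rays(c,uv):
    K=np.array([[c['fx'],0,c['cx']],[0,c['fy'],c['cy']],[0,0,1]])
    n=cv2.undistortPoints(np.float64(uv).reshape(-1,1,2),K,np.array(c['distortion'],float)).reshape(-1,2)
    d=np.c_[n,np.ones(len(n))]           # unit depth
    R=np.array(c['R']); return -R.T@np.array(c['t']), d@R   # origin, world dirs
def on_plane(c,uv,z):
    o,d=rays(c,uv); return o+d*((z-o[2])/d[:,2])[:,None]
def cloud(c,mask,depth):
    v,u=np.nonzero(mask&(depth>0)); o,d=rays(c,np.c_[u,v]); return o+d*depth[v,u][:,None],np.c_[u,v]
def project(c,X):
    K=np.array([[c['fx'],0,c['cx']],[0,c['fy'],c['cy']],[0,0,1]])
    return cv2.projectPoints(np.float64(X).reshape(-1,1,3),cv2.Rodrigues(np.array(c['R']))[0],np.float64(c['t']),K,np.array(c['distortion'],float))[0].reshape(-1,2)
def masks(p):
    h=cv2.cvtColor(p,cv2.COLOR_BGR2HSV).astype(int); H,S,V=h[...,0],h[...,1],h[...,2]
    return dict(orange=(H>=4)&(H<18)&(S>170)&(V>90),blue=(H>100)&(H<130)&(S>130)&(V>40),red=((H<4)|(H>172))&(S>120)&(V>70),white=(S<50)&(V>170))
def tri(c1,u1,c2,u2):
    o1,d1=rays(c1,[u1]);o2,d2=rays(c2,[u2]);A=np.c_[d1[0],-d2[0]]
    s=np.linalg.lstsq(A,o2-o1,rcond=None)[0];a=o1+d1[0]*s[0];b=o2+d2[0]*s[1];return (a+b)/2,np.linalg.norm(a-b)
E
python3 - <<'E'
from h import *
boxes=dict(top=dict(br=(115,175,180,280),st=(205,140,275,215)),side=dict(br=(170,120,270,165),st=(240,145,318,228)))
out=[]
for n in ("top","side"):
    f=np.load(f"pics/{n}0.npz");p,d=f['p'],f['d'];c=viewer.camera_params(n);m=masks(p)
    for b,(x0,y0,x1,y1) in boxes[n].items():
        B=np.zeros(d.shape,bool);B[y0:y1,x0:x1]=1
        for k,M in m.items():
            if (M&B).sum()<1: continue
            P,uv=cloud(c,M&B,d)
            if len(P): print(n,b,k,len(P),uv.mean(0).round(1),P.mean(0).round(1),'z pct',np.percentile(P[:,2],[5,50,95]).round(1))
        out.append(cv2.resize(p[y0:y1,x0:x1],(390,290),interpolation=cv2.INTER_CUBIC))
cv2.imwrite("pics/crop0.png",np.vstack([np.hstack(out[:2]),np.hstack(out[2:])]))
E
```

```text
top br orange 59 [142.4 225.6] [524.5 269.4  48.1] z pct [36.7 49.4 54.3]
top br blue 103 [140.  199.7] [603.9 280.8  38.4] z pct [30.  39.1 43.3]
top st white 70 [233.8 203.6] [592.4  -4.8  16.7] z pct [12.2 16.7 21.4]
side br orange 50 [218.5 135.5] [526.4 268.8  49.4] z pct [46.2 50.8 54.9]
side br blue 66 [241.8 133.4] [604.5 281.8  38.7] z pct [30.3 39.5 42.8]
side st red 3 [258.3 186.3] [620.5 -11.1  90.6] z pct [88.1 91.1 92.8]
```

View pics/crop0.png

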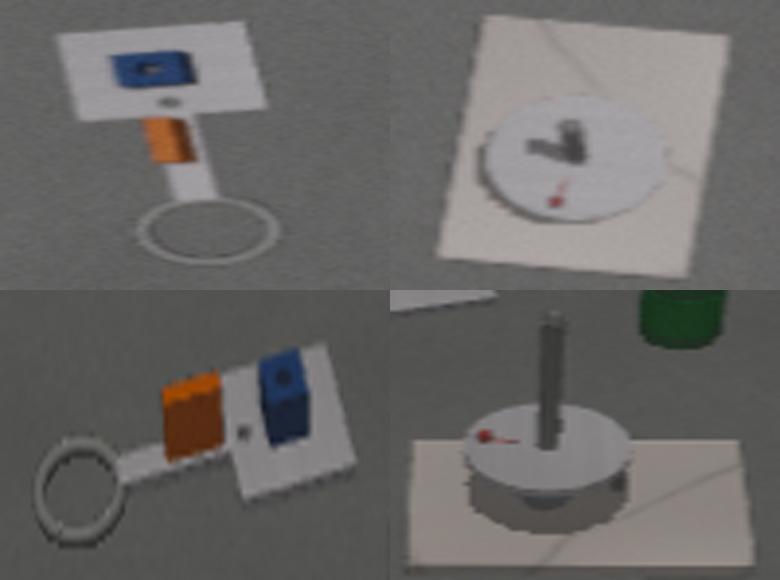

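The crop confirms it: the large stand has the seat and rod, and the red pin is on its robot side (side view about (258,186)). The bracket has an orange fin, a blue boss and its ring toward the robot. Next is a close look at both with the wrist camera.

```bash
cat >> h.py <<'E'
def q(a): return np.array([0,np.cos(a/2),np.sin(a/2),0])
def goto(xy,z,a): robot.move_to([xy[0],xy[1],z],q(a))
def snap(n,f=None):
    c=viewer.camera_params(n);p,d=viewer.snapshot(n)
    if f: cv2.imwrite(f"pics/{f}.png",p); np.savez(f"pics/{f}.npz",p=p,d=d,**{k:np.array(v) for k,v in c.items()})
    return c,p,d
E
python3 - <<'E'
from h import *
c=viewer.camera_params("wrist");R=np.array(c['R']);o=-R.T@c['t']
w,x,y,z=robot.get_eef_rot();a=2*np.arctan2(y,x)
X=np.array([np.cos(a),np.sin(a)]);Y=np.array([np.sin(a),-np.cos(a)])
rel=o-robot.get_ee_pos();print("cam rel tool",rel[:2]@X,rel[:2]@Y,rel[2],"fwd",R[2],"fx",c['fx'])
from numpy import pi
goto((520,255),430,0.145)
c,p,d=snap("wrist","w1")
print(robot.get_clock(),robot.get_qpos())
goto((560,-5),480,0.0)
c,p2,d=snap("wrist","w2")
print(robot.get_clock(),robot.get_qpos())
cv2.imwrite("pics/w12.png",np.hstack([cv2.resize(p,(400,300)),cv2.resize(p2,(400,300))]))
E
```

```text
cam rel tool 74.16976765861128 1.1124098338853423 -20.987863945622564 fwd [-0.2584799  -0.0596071  -0.96417588] fx 304.90657373403667
3.25 [ 2.62051539e-01  2.96348938e-01  1.42185451e+00 -1.69110422e-04
  1.42343034e+00  1.68909969e+00]
4.3417 [-2.06179952e-01  2.38822441e-01  1.37980776e+00  6.25624890e-04
  1.52364474e+00  1.36308752e+00]
```

View pics/w12.png

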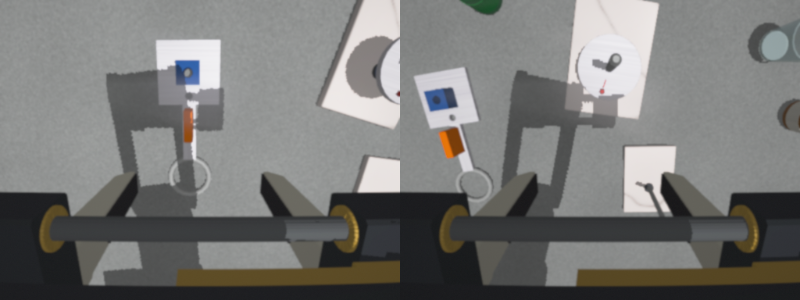

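The left half (w1) shows the bracket with boss at (188,72), fin at (188,125) and ring at (190,175). The right half (w2) shows the seat with rod top about (615,60) and pin about (602,91), in combined-picture coordinates. Now to measure.

```bash
cat > meas.py <<'E'
from h import *
def load(f): 
    z=np.load(f"pics/{f}.npz"); return z,z['p'],z['d']
def topc(c,p,d,col,lo,hi,z,near,r=40):
    m=masks(p)[col]; P,uv=cloud(c,m,d); s=(P[:,2]>lo)&(P[:,2]<hi)&(np.hypot(*(P[:,:2]-near).T)<r)
    rect=cv2.minAreaRect(np.float32(on_plane(c,uv[s],z)[:,:2]))
    return np.median(P[s],0),rect,s.sum()
def disc(c,p,d,lo,hi,near,r):
    P,uv=cloud(c,np.ones(d.shape,bool),d); s=(P[:,2]>lo)&(P[:,2]<hi)&(np.hypot(*(P[:,:2]-near).T)<r)
    return P[s],uv[s]
E
python3 - <<'E'
from meas import *
c,p,d=load("w1")
for col,z,n in (("orange",52,(525,269)),("blue",40,(604,281))): print(col,topc(c,p,d,col,z-6,z+6,z,n))
c,p,d=load("w2")
P,uv=disc(c,p,d,-100,400,(640,0),70)
h,e=np.histogram(P[:,2],bins=np.arange(0,260,10));print(dict(zip(e.astype(int),h)))
P,uv=disc(c,p,d,195,300,(640,-10),60); print("rodtop",P.mean(0),P[:,2].max(),len(P)); print(np.c_[P.round(0),uv][:60:3])
print("red",topc(c,p,d,"red",50,140,90,(620,-11)))
P,uv=disc(c,p,d,60,130,(640,-10),65);print("seat z",np.median(P[:,2]),cv2.minEnclosingCircle(np.float32(on_plane(c,uv,np.median(P[:,2]))[:,:2])))
m=masks(p)['red'];P,uv=cloud(c,m,d);print(np.c_[P,uv].round(0))
m=masks(p)['white'];cs,_=cv2.findContours(m.astype(np.uint8),0,2)
E
```

```text
orange (array([515.14176852, 268.99277381,  50.92181927]), ((524.8297119140625, 269.903564453125), (42.29868698120117, 10.795673370361328), 7.385066986083984), np.int64(176))
blue (array([612.69166224, 279.50373917,  39.0845628 ]), ((607.4571533203125, 283.1598815917969), (27.76857566833496, 32.1175537109375), 8.22949504852295), np.int64(470))
{np.int64(0): np.int64(87), np.int64(10): np.int64(2725), np.int64(20): np.int64(0), np.int64(30): np.int64(0), np.int64(40): np.int64(0), np.int64(50): np.int64(0), np.int64(60): np.int64(0), np.int64(70): np.int64(0), np.int64(80): np.int64(4944), np.int64(90): np.int64(34), np.int64(100): np.int64(3), np.int64(110): np.int64(6), np.int64(120): np.int64(7), np.int64(130): np.int64(5), np.int64(140): np.int64(6), np.int64(150): np.int64(9), np.int64(160): np.int64(9), np.int64(170): np.int64(10), np.int64(180): np.int64(11), np.int64(190): np.int64(12), np.int64(200): np.int64(16), np.int64(210): np.int64(14), np.int64(220): np.int64(216), np.int64(230): np.int64(4), np.int64(240): np.int64(0)}
rodtop [653.85604885 -20.18396383 223.44771227] 2
[... 366 characters left out ...]
5. 224. 281.  71.]
 [657. -17. 224. 270.  72.]
 [657. -18. 230. 273.  72.]
 [657. -21. 229. 276.  72.]
 [657. -23. 228. 279.  72.]
 [658. -25. 223. 282.  72.]
 [657. -17. 226. 271.  73.]
 [656. -19. 229. 274.  73.]]
red (array([620.4616316 ,  -9.55338367,  91.33649374]), ((620.4259033203125, -9.567840576171875), (2.3086040019989014, 2.3667104244232178), 0.09473739564418793), np.int64(8))
seat z 83.6733379163062 ((655.0118408203125, -21.05873680114746), 47.95151138305664)
[[622.  -8.  92. 257. 116.]
 [622. -10.  93. 258. 116.]
 [622. -11.  91. 259. 116.]
 [620.  -8.  91. 257. 117.]
 [620. -10.  91. 258. 117.]
 [620. -11.  91. 259. 117.]
 [619. -10.  92. 258. 118.]
 [619. -11.  92. 259. 118.]]
```

Run:
```python
from h import *
a=0.143; g=np.array([526,270.5])+12*np.array([np.cos(a),np.sin(a)])
goto(g,330,a); robot.move_linear([*g,201],feed=80)
print(robot.get_wrist_force())
robot.gripper_to(0.0,grasp_force=50); robot.dwell(.3)
print(robot.get_gripper_width()*93,robot.get_grasp_force(),robot.get_wrist_force())
robot.move_linear([*g,206],feed=15); robot.move_linear([*g,330],feed=80); robot.dwell(.3)
print(robot.get_gripper_width()*93,robot.get_grasp_force(),robot.get_wrist_force(),robot.get_ft_torque(),robot.get_ee_pos(),robot.get_clock())
c,p,d=snap("wrist","w3"); cs,ps,ds=snap("side","s3"); 
x,y=project(cs,[[*g,160]])[0].astype(int);print(x,y)
cv2.imwrite("pics/m3.png",np.hstack([cv2.resize(p,(400,300)),cv2.resize(ps[max(0,y-60):y+60,x-80:x+80],(400,300),interpolation=cv2.INTER_CUBIC)]))
```

```text
[-0.31735744  0.01191264 -0.27666687]
13.759277971709855 49.987000823020935 [-0.47463978  0.56145084 -0.15609268]
13.459732507194376 49.98446345329285 [ 0.03047491  0.0176957  -2.96211708] [-0.05617801  0.07381175 -0.03370754] [537.85562942 272.20109924 329.78601011] 11.2917
220 107
```

View pics/m3.png

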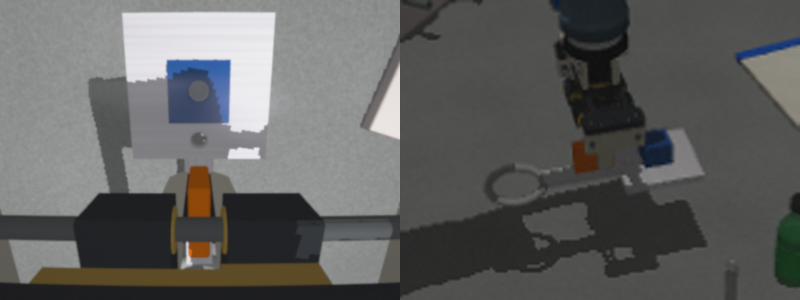

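The bracket is held by its fin and looks level. The boss is at (199,91) and the hole is visible in the left half. Now measure its pose in the hand.

```bash
cat >> meas.py <<'E'
def held(c,p,d,tcp,a):
    """tilt, boss-hole xy (world) and bore offset in tool axes from a wrist picture"""
    uz=tcp[2]-167-34
    X=np.array([np.cos(a),np.sin(a)]);Y=np.array([-np.sin(a),np.cos(a)])
    P,uv=cloud(c,np.ones(d.shape,bool),d); L=(P[:,:2]-tcp[:2])@np.c_[X,Y]
    s=(abs(P[:,2]-uz-10)<9)&(L[:,0]>20)&(L[:,0]<122)&(abs(L[:,1])<52)
    for _ in range(3):
        A=np.c_[L[s],np.ones(s.sum())];k=np.linalg.lstsq(A,P[s,2],rcond=None)[0]
        r=P[:,2]-np.c_[L,np.ones(len(L))]@k; s&=abs(r)<4
    fl=cv2.minAreaRect(np.float32(L[s]))
    m=masks(p)['blue']; Pb,ub=cloud(c,m,d); Lb=(Pb[:,:2]-tcp[:2])@np.c_[X,Y]
    sb=(abs(Pb[:,2]-uz-40)<8)&(abs(Lb[:,0]-68)<30)&(abs(Lb[:,1])<30)
    kb=np.linalg.lstsq(np.c_[Lb[sb],np.ones(sb.sum())],Pb[sb,2],rcond=None)[0]
    Lp=(on_plane(c,ub[sb],uz+40)[:,:2]-tcp[:2])@np.c_[X,Y]
    rb=cv2.minAreaRect(np.float32(Lp))
    print("flange slope x,y",k.round(4),"z exp",uz+10,"n",s.sum(),"centre",fl)
    print("boss slope",kb.round(3),"z exp",uz+40,"z",np.median(Pb[sb,2]),"rect",rb,"n",sb.sum(),"mid",(Lp.min(0)+Lp.max(0))/2)
E
python3 - <<'E'
from meas import *
c,p,d=load("w3"); held(c,p,d,np.array(robot.get_ee_pos()),0.143)
b=p[60:130,200:310]; g=cv2.cvtColor(p,cv2.COLOR_BGR2HSV)
m=(g[...,1]<110); m[:90]=0; m[145:]=0; m[:,:225]=0; m[:,285:]=0
n,l,s,ce=cv2.connectedComponentsWithStats(m.astype(np.uint8));print(s,ce)
for i in range(1,n):
    if s[i,4]>30:
        for z in (169,): 
            X=on_plane(c,[ce[i]],z)[0]; t=np.array(robot.get_ee_pos()); a=.143; e=X[:2]-t[:2]; print(i,e@[np.cos(a),np.sin(a)],e@[-np.sin(a),np.cos(a)])
E
```

```text
flange slope x,y [-7.000000e-04 -1.600000e-03  1.378341e+02] z exp 138.920875260145 n 27048 centre ((69.60576629638672, -1.1018028259277344), (99.20082092285156, 101.03309631347656), 0.01695246994495392)
boss slope [ 5.00000e-03 -1.00000e-03  1.67441e+02] z exp 168.920875260145 z 167.85492883739863 rect ((77.34429168701172, -0.7923812866210938), (34.66033172607422, 17.185508728027344), 88.84385681152344) n 1801 mid [77.24795009 -0.85745316]
[[     0      0    512    384 194303]
 [   225     99     57     46   2305]] [[255.56059865 192.31102968]
 [250.39175705 123.13318872]]
1 66.26500086158299 0.5539454679168082
```

```bash
cat >> h.py <<'E'
OFF=np.array([69.6,-1.1])
def tcp_for(rod,a,off=OFF):
    return np.array(rod)-np.array([[np.cos(a),-np.sin(a)],[np.sin(a),np.cos(a)]])@off
def F(): 
    return np.mean([robot.get_wrist_force() for _ in range(3)],0)
E
python3 - <<'E'
from meas import *
c,p,d=load("w2")
P,uv=disc(c,p,d,226,240,(655,-20),30);print("rod",P.mean(0),(P.min(0)+P.max(0))/2,len(P))
# shaft: midline of pixels by rows at z 120..200
P,uv=disc(c,p,d,100,215,(655,-20),40);print("shaft front pts",P.mean(0),np.polyfit(P[:,2],P[:,1],1),len(P))
for n in("top","side"):
    f=np.load(f"pics/{n}0.npz");cc=viewer.camera_params(n);P,uv=disc(cc,f['p'],f['d'],150,245,(655,-20),40);print(n,P.mean(0).round(1),P[:,2].max(),len(P))
a=-0.311;t=tcp_for((655.3,-20.8),a);print(t)
robot.move_linear([*robot.get_ee_pos()[:2],470],feed=150)
goto(t,470,a);robot.dwell(.3)
print(robot.get_ee_pos(),robot.get_wrist_force(),robot.get_ft_torque(),robot.get_qpos(),robot.get_clock())
c,p,d=snap("wrist","w4");held(c,p,d,np.array(robot.get_ee_pos()),a)
E
```

```text
rod [654.61162638 -20.86882878 228.42997457] [654.83332977 -21.08532516 228.4763342 ] 114
shaft front pts [650.63884312 -17.96852404 169.97643828] [ 8.67177166e-04 -1.81159237e+01] 100
top [651.8 -18.8 205.9] 231.90871999074056 33
side [655.4 -24.4 190.9] 231.68884710277337 106
[589.37546065   1.54558372]
[589.33575944   2.70544557 470.07007246] [-0.42032319 -0.50019806 -2.63026155] [ 0.11194618  0.07946274 -0.02582826] [-1.84581864e-01  2.97272589e-01  1.32452461e+00  1.30351104e-04
  1.51969623e+00  1.69528328e+00] 13.8417
flange slope x,y [ 4.000000e-04 -1.300000e-03  2.780515e+02] z exp 279.07480682040324 n 27233 centre ((69.71562194824219, -0.18217086791992188), (99.65631866455078, 101.04647827148438), 0.16744190454483032)
boss slope [ 2.00000e-03 -2.00000e-03  3.07959e+02] z exp 309.07480682040324 z 308.10429015593775 rect ((69.4020004272461, -0.034427642822265625), (33.33115768432617, 34.687538146972656), 0.1657426953315735) n 2931 mid [ 6.94305620e+01 -7.13114826e-04]
```

Run:
```python
from meas import *
for i in range(3): robot.dwell(.3);print(robot.get_ee_pos(),robot.get_eef_rot(),robot.get_qpos()[[0]])
a=-0.311
c,p,d=snap("wrist");held(c,p,d,np.array(robot.get_ee_pos()),a)
cs=[]
for n in("side","top"):
    c,p,d=snap(n); x,y=project(c,[[655,-21,245]])[0].astype(int); cs.append(cv2.resize(p[y-50:y+50,x-65:x+65],(400,308),interpolation=cv2.INTER_CUBIC))
    P,uv=disc(c,p,d,190,245,(655,-20),30);print(n,P.mean(0),len(P))
cv2.imwrite("pics/m4.png",np.hstack(cs))
```

```text
[589.36260807   1.59919209 470.0098869 ] [-7.51557487e-06  9.87942500e-01 -1.54821241e-01 -6.03439988e-06] [-0.18641559]
[589.37539856   1.46637254 470.0046107 ] [ 1.71412379e-05  9.87922207e-01 -1.54950675e-01  9.20246434e-06] [-0.18662187]
[589.37525324   1.51837363 470.00235606] [ 1.75720489e-05  9.87931111e-01 -1.54893900e-01 -4.12392011e-07] [-0.18653319]
flange slope x,y [ 4.000000e-04 -1.500000e-03  2.779733e+02] z exp 278.9911139404067 n 27225 centre ((69.81255340576172, -0.68902587890625), (99.63346862792969, 101.11164855957031), 0.017535530030727386)
boss slope [ 3.00000e-03 -0.00000e+00  3.07806e+02] z exp 308.9911139404067 z 307.9973608980267 rect ((69.21574401855469, -0.4219322204589844), (33.79678726196289, 34.68685531616211), 0.053667839616537094) n 2887 mid [69.2244205 -0.410796 ]
side [655.13261305 -25.00233937 207.43211958] 44
top [nan nan nan] 0<stdin>:8: RuntimeWarning: Mean of empty slice.
  ret = um.true_divide(
```

View pics/m4.png

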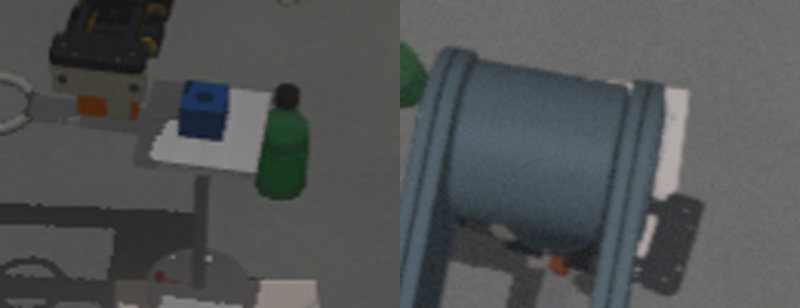

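The left crop shows the boss hole (205,97) roughly above the rod (202,180), with the bracket level. The top view is blocked by the arm. I'll descend with force feedback.

```bash
cat >> h.py <<'E'
def descend(xy,z,zend,F0,step=2,lim=4,feed=25,adapt=0.0):
    """step down; stop on upward force; yield sideways to lateral force (adapt mm/N)"""
    xy=np.array(xy,float)
    while z>zend+1e-6:
        z=max(z-step,zend); robot.move_linear([*xy,z],feed=feed); robot.dwell(.05); f=F()-F0
        print(round(z,1),f.round(1),end=' | ')
        if f[2]>lim or np.hypot(f[0],f[1])>8: print("STOP"); break
        s=adapt*f[:2]; n=np.hypot(*s); 
        if n>0: xy=xy+s*min(1,0.5/n)
    return xy,z
E
python3 - <<'E'
from h import *
a=-.311;t=tcp_for((654.8,-20.9),a,(69.5,-.5))
robot.move_linear([*t,440],feed=60);robot.dwell(.5);F0=F();print(F0,robot.get_ft_torque(),robot.get_ee_pos())
xy,z=descend(t,440,412,F0);print(xy,z,robot.get_ee_pos(),robot.get_ft_torque(),robot.get_clock());np.save("F0",F0)
E
```

```text
[ 0.91617112  0.01222808 -3.40511133] [ 0.06137141  0.08403741 -0.02563606] [588.77810832   0.86379247 440.1309846 ]
438 [-1.1  0.9  0. ] | 436 [-1.1 -0.1  0.5] | 434 [-1.4 -0.4  0.9] | 432 [-0.4  0.6  0.6] | 430 [-1.2 -0.4  0.3] | 428 [-0.7 -0.9  0.8] | 426 [-1.9 -0.8  1.7] | 424 [-1.  -0.2  0.3] | 422 [-1.3  0.4  1.5] | 420 [-0.3  0.5  0.1] | 418 [-1.4 -0.4  0.7] | 416 [-1.3 -0.3 -0.3] | 414 [-1.4 -0.3  0.4] | 412 [-1.4  0.2 -0.1] | [588.78705697   0.84376582] 412 [588.76299585   0.83323704 411.89264712] [0.04602385 0.15539519 0.04961455] 20.2917
```

Run:
```python
from h import *
F0=np.load("F0.npy"); xy,z=descend((588.787,.844),412,300,F0,step=7,lim=4,feed=50)
robot.dwell(.3);print(xy,z,robot.get_ee_pos(),F()-F0,robot.get_ft_torque(),robot.get_clock())
c,p,d=snap("side"); x,y=project(c,[[630,-15,110]])[0].astype(int)
cv2.imwrite("pics/m5.png",cv2.resize(p[y-60:y+60,x-80:x+80],(640,480),interpolation=cv2.INTER_CUBIC))
```

```text
405 [-0.7  0.1  0.5] | 398 [-0.7  0.3  0.6] | 391 [-1.  -0.2  0.5] | 384 [-0.3  0.2 -0. ] | 377 [-1.7 -0.   0.4] | 370 [-1.2  0.1  1.2] | 363 [-1.2 -0.5 -0.1] | 356 [ 0.5 -0.5 -0.6] | 349 [-1.  -0.1  0.1] | 342 [-1.2  0.1  0.5] | 335 [-0.8 -0.7  1.2] | 328 [-0.7 -0.7  0.6] | 321 [-0.2 -0.3  0.5] | 314 [-1.3 -0.2  1. ] | 307 [-1.3  0.1  1. ] | 300 [-0.9 -0.1  0.4] | [588.787   0.844] 300 [588.76576844   0.86218872 300.12417904] [-0.48710778 -0.14744539 -0.06700997] [ 0.09997391  0.08700348 -0.01290912] 26.0583
```

View pics/m5.png

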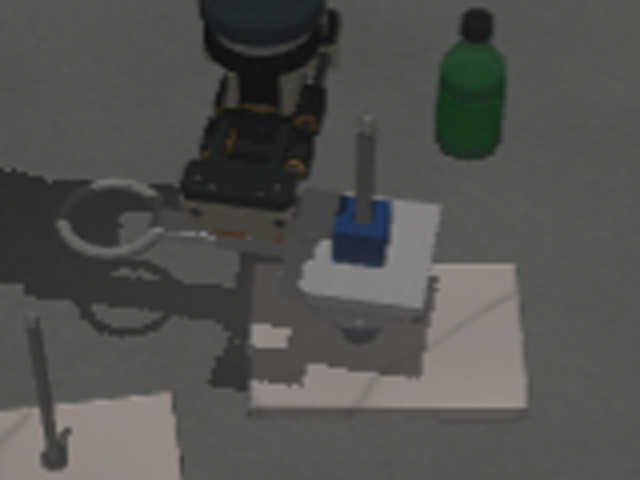

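The picture shows the rod (367,170) passing through the boss (362,230), with the bracket level just above the seat. Now descend gently toward the pin.

Run:
```python
from h import *
robot.dwell(.2);F0=np.mean([F() for _ in range(5)],0);np.save("F0",F0);print(F0)
xy,z=descend((588.787,.844),298,282,F0,step=1,lim=3,feed=20)
robot.dwell(.3);print(xy,z,robot.get_ee_pos(),F()-F0,robot.get_ft_torque(),robot.get_clock())
```

```text
[ 0.32119697  0.70359921 -2.76690028]
297 [-0.2 -0.6 -0.5] | 296 [ 0.4 -1.2 -0.8] | 295 [-0.4 -1.1 -0.2] | 294 [-0.8 -0.4 -0. ] | 293 [-0.2 -0.5 -0.6] | 292 [-0.  -1.6  0.4] | 291 [-0.4 -0.5 -0.1] | 290 [-0.9 -0.1  0.2] | 289 [ 0.1 -1.2 -0.3] | 288 [-0.4 -0.1 -0.1] | 287 [-0.7 -1.  -0. ] | 286 [-0.1 -1.   0.5] | 285 [ 0.2 -0.5  2.6] | 284 [-1.3 -0.9  3.8] | STOP
[588.787   0.844] 284 [588.85065058   0.85037513 284.07973848] [-1.44159916 -0.22641471  3.98423595] [ 0.06041758  0.06708771 -0.0662713 ] 30.8583
```

Contact came only at TCP z≈285, the seat height (84 + 201), with no contact at pin height (about 293). So the pin is already in its hole. Check the level, then release.

Run:
```python
from meas import *
F0=np.load("F0.npy");robot.move_linear([588.787,.844,284.6],feed=10);robot.dwell(.5);print(F()-F0)
c,p,d=snap("wrist");held(c,p,d,np.array(robot.get_ee_pos()),-.311)
robot.gripper_to(0.35);robot.dwell(.4);print(robot.get_gripper_width(),robot.get_grasp_force(),robot.get_wrist_force())
c,p,d=snap("wrist");held(c,p,d,np.array(robot.get_ee_pos()),-.311)
robot.move_linear([588.787,.844,310],feed=40);robot.move_linear([588.787,.844,400],feed=100);robot.move_linear([540,.844,440],feed=100);robot.dwell(.5)
c,p,d=snap("wrist","w6");cs,ps,ds=snap("side");P,uv=disc(c,p,d,86,104,(655,-21),75)
k=np.linalg.lstsq(np.c_[P[:,:2]-[655,-21],np.ones(len(P))],P[:,2],rcond=None)[0];print("flange plane",k,len(P))
x,y=project(cs,[[630,-15,110]])[0].astype(int)
cv2.imwrite("pics/m6.png",np.hstack([cv2.resize(p,(400,300)),cv2.resize(ps[y-60:y+60,x-80:x+80],(400,300),interpolation=cv2.INTER_CUBIC)]))
print(robot.get_clock())
```

```text
[-0.06274012 -0.56892199  4.02566049]
flange slope x,y [ 1.30000e-03 -1.60000e-03  9.26161e+01] z exp 93.64255436755525 n 25688 centre ((69.7708969116211, -0.6750602722167969), (99.70598602294922, 100.91590118408203), 0.15393374860286713)
boss slope [7.00000e-03 0.00000e+00 1.22169e+02] z exp 123.64255436755525 z 122.75513598882088 rect ((79.8014907836914, -0.3805198669433594), (12.7053861618042, 34.648582458496094), 0.054682616144418716) n 1841 mid [79.8161506  -0.37863733]
0.35012284837459073 0.0 [-0.14283297  0.27059958  0.02885231]
flange slope x,y [ 4.10000e-03 -1.40000e-03  9.29925e+01] z exp 93.590613653959 n 25941 centre ((69.74332427978516, -0.7081260681152344), (99.47711944580078, 100.77400207519531), 0.029515070840716362)
boss slope [ 1.10000e-02 -2.00000e-03  1.22449e+02] z exp 123.590613653959 z 123.35475084837918 rect ((80.00130462646484, -0.36257362365722656), (12.27220344543457, 34.80792999267578), 0.05558538809418678) n 1816 mid [80.01645346 -0.36332835]
flange plane [ 1.93954291e-03 -2.16611158e-03  9.32102236e+01] 8661
35.875
```

View pics/m6.png

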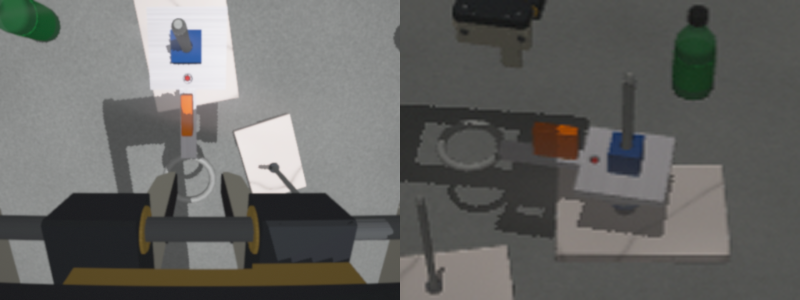

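The red pin shows in the small hole (left (187,78), right (594,160)). The flange is level at 93 mm, which is seat height plus 10 mm, and the gripper is clear.

```bash
python3 -c "
from bench import robot
print(robot.job_done())"
```

```text
the job is handed in; nothing more can be done
None
```

The bracket is on the rod, ring side toward the robot, flat on the seat and released; the red pin went into its hole on the way down, so no swing was needed, and the job was handed in at about 36 s.

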